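# Seat an impeller on its drive spindle and spin it by hand

## Robot

A 6-joint arm with a two-finger parallel gripper is mounted at the origin on a cart in front of the work surface, level with it; the furniture and walls round the work are solid. World frame = base frame: x ahead of the robot, y to its left, z up, the work surface at z = 0. Lengths are in m, angles in rad, forces in N, time in s.
With the tool pointing down it reaches from about 0.3 to 0.875 m from the base axis. Payload 6.4 kg.
Tool frame: the origin (TCP) lies midway between the tips of the shut fingers; the grasp point (between the pads) lies 19 mm behind it; z points along the fingers, y is the line along which they close (so a half turn about z gives the same grasp; the last joint's range is limited). The gripper opens to 88 mm and grips with 3 to 60 N. Pads are 18 mm wide; open, the fingers measure 123 mm over their backs; the gripper's body (75 mm by 187 mm) begins 45 mm behind the grasp point.
Start: joints at [0.981, 0.181, 1.607, -0, 1.354, -0.206], TCP at [0.215, 0.533, 0.239] pointing down, gripper open.
Joint ranges: [-2.99, 2.99], [-0.89, 2.07], [0.3, 2.58], [-1.14, 4.28], [0, 2.63], [-3.12, 3.12]. Speed limits (rad/s): [2.57, 2.57, 3.01, 3.14, 3.14, 3.14].

## Interface

Orientations are given as a rotation vector (axis times angle).
In Python, from plant import robot gives the robot as it stands. The module is installed in compiled form; this text tells all that it offers.
- The arm moves only by the shell command python3 -m creep 'ROWS' [FORCE]. ROWS is JSON, a list of rows, each an object with "dr": the turn, a rotation vector about the tool's x, y, z in units of 5 degrees (1.0 is 5 degrees), a list of three; "delta_pos": the shift along the tool's x, y, z in units of 30 mm (1.0 is 30 mm), a list of three; "gripper": the opening, from 0 (shut) to 1 (fully open). A call has 1 to 10 rows; each row is the pose to reach, as a shift and turn from the pose commanded when the call began, along the tool's axes at that moment; what a row does not reach only later rows make up. A row lasts 1/12 s, in which the tool goes at most 41.7 mm and 7.16 degrees, less where a joint would pass 70% of its speed; a pose out of reach is approached as far as the arm can. A call with a gripper value outside its range is refused whole. The fingers move at their own pace and stop on an object; FORCE is the grip in N (left out, the last holds). Time passes only in rows, so rows that repeat a pose let the fingers close. It gives the time, the measured TCP pose, the force, the opening and the grip force at its end, in the units of the state.
- robot.sense(): the state, without advancing time (a new reading comes with each control period).
- robot.get_image(name): name is "scene" or "side" or "wrist"; returns (picture, depth): 480x640x3 uint8, red, green, blue; 480x640 float32, m along the optical axis (not along the pixel's ray), 0 where there is no reading.
- robot.calibration(name): a dict with "fov_y" (degrees; the focal length in pixels is half the picture's height over the tangent of half this angle, whatever the lens; pixels are square), "cx", "cy" (the principal point, pixels), "rvec" (rotation vector, rad) and "tvec" (3), from world to camera coordinates, as OpenCV has them; the wrist camera has in their place "tool_from_camera" (4x4, takes a point from camera to tool coordinates, whose origin is the TCP and whose axes are the flange's). Camera axes: x right, y down, z forward; pixel columns grow to the right and rows downward; lengths in m; the calibration is good to about 2 mm. A picture is of the moment at which its call begins: read the wrist's pose just before it. calibration takes no time and is no camera call.
- robot.job_done(): hands the job in; it is judged then, once.
Trained networks look in the newest picture that a camera, given by its name, has taken for a name from the list of things; names that differ only in an ending like _2 or _b are one class to them, and where a whole thing is asked for, a point or a joint stands for the part that bears it (a point fixed in the world has none). Each returns a list of dicts, best first, with "score" (0 to 1); they miss things now and then, are a little off and sometimes report something else, mostly with a low value. They report only what shows in the picture. A call takes as long as a camera call.
- robot.boxes_of(label, camera): "extent" ([left, top, width, height] in pixels, round what is visible of it).
- robot.regions_of(label, camera): "pixels" (480x640 bool, what is visible of it) and "extent" ([left, top, width, height] in pixels, round what is visible of it).
The state is a dict: "clock": time; "joint_pos": joint angles; "qd": joint speeds; "joint_efforts": joint torques, N m; "ee_pos": TCP position; "eef_rot": TCP orientation; "ft_force": force on the tool from outside, world axes, zero at the start; "torque": the same for the moment, N m; "finger_gap": finger opening in m; "gripper_force": force on a finger pad.
Only numpy, scipy, OpenCV 4.12 (cv2) and the standard library are available. Lean on these libraries where they do the work, as an engineer would, in place of code of your own. Each camera call takes 0.05 s, during which the arm holds its last target. There are 200 camera calls.

## Task

Put the vaned impeller on the spindle of the drive unit, feel it round until its slots find the cross pin, and press it fully home without forcing it. Then gently turn it by hand at least one full turn, either way, to check that it runs freely, and leave it home, standing still and untouched. Leave the spanner, timer, jar and tape where they are.

Things in the scene. Friction and masses are not known exactly. Their poses are not given: they have to be found in the camera images.
- impeller: Loose aluminium impeller, about 0.15 kg, 120 mm across, 64 mm high, upright on the bench. Origin: centre of its underside, z up its axis. Round plate of radius 60 mm at z = 10 to 16 mm. Four radial vanes 4 mm thick stand on it along +x, +y, -x, -y, from radius 22 to 58 mm, top at z = 31.5 mm. Hub 35 mm in diameter up to z = 40 mm
- grip_top (a point): Centre of the impeller's closed flat top, 64 mm over its origin; the round grip below it is 30 mm in diameter and 24 mm high
- slots (a point): Centre of the impeller's underside (its origin): a cross of two slots along its x and y, each 10.2 mm wide, 8 mm deep and open at both ends, round a blind bore, 20 mm in diameter with a narrow lip of 15 mm at z = 40 mm, that takes the spindle up to z = 60 mm
- drive: Grey drive unit fixed on the bench, 150 x 130 mm, housing top at z = 38 mm. Origin: centre of its underside; the spindle stands upright on its z axis
- seat (a point): Point on the spindle axis on the upper face of its flange (38 mm in diameter), 50 mm over the bench; the impeller's origin comes here when it is home. A steel shaft 12 mm in diameter rises from here
- shaft_tip (a point): Tip of the shaft, 58 mm over the seat; the top 10 mm taper to about 4 mm. Two spring balls in the shaft, 43 mm over the seat, hold back the last 5 mm of travel: even in line with the pin the impeller does not sink by its weight but needs a push of about 10 to 15 N, snaps down and then stays
- pin (a point): Centre of the cross pin, 3.5 mm over the seat: a steel bar 7 mm thick, 32 mm over its ends, through the shaft on the flange. The impeller rests on it 7 mm too high until a slot is in line with it (1.6 mm play either side; a quarter turn always meets it). The pin's direction differs each time and is in no pose or joint value: find it by feel or eye
- spindle (a joint): Turning angle of spindle and pin, rad: 0 at the start, counts on over whole turns, positive anticlockwise from above. Endless; stays where left; friction about 0.05 N m (1 N at the vanes). Turning the impeller while pressing it hard on the pin (over about 7 N) drags the spindle along and the slots do not find the pin; 3 N does not
- spanner: Steel spanner lying on the bench, about 31 x 192 x 6 mm; leave alone. Origin: centre of its underside
- timer: Small white bench timer, 58 x 66 x 16 mm; leave alone. Origin: centre of its underside
- jar: Dark sample jar with black lid, 48 mm in diameter, 78 mm high; leave alone. Origin: centre of its underside
- tape: Roll of tan tape lying flat, 100 mm in diameter, 24 mm high; leave alone. Origin: centre of its underside

How it is judged:
By the outcome, as a careful person would: the job done as asked, in the order asked, and still so for the second after the job is handed in, with the robot touching nothing.
It also fails if it takes over 67 s, if anything falls off the work surface, if the arm or the gripper's body presses on something with over 40 N, if the wrist force passes 120 N, or if a joint passes its speed limit or range.

## Working session

There is one attempt and no reset: what is moved stays moved. The work goes in short steps, Python scripts to look and compute and a shell command to move; the robot and the scene stay as the last step left them, time stands still between calls to the robot, and variables do not carry over. Pictures are saved under pics/ and viewed, at most 10 in all, crops included, and the job is handed in when it is done.

```bash
mkdir -p pics
cat > h.py <<'E'
import numpy as np, cv2
from scipy.spatial.transform import Rotation as R
from plant import robot
def cam(n,shape=(480,640)):
    c=robot.calibration(n); f=shape[0]/2/np.tan(np.radians(c["fov_y"])/2)
    if "rvec" in c:
        r=R.from_rotvec(np.ravel(c["rvec"])).as_matrix(); t=np.ravel(c["tvec"])
        A=r.T; b=-r.T@t
    else:
        s=robot.sense(); T=np.array(c["tool_from_camera"]); Rt=R.from_rotvec(s["eef_rot"]).as_matrix()
        A=Rt@T[:3,:3]; b=Rt@T[:3,3]+s["ee_pos"]
    return f,c["cx"],c["cy"],A,b
def cloud(n,d,C=None):
    f,cx,cy,A,b=C or cam(n)
    v,u=np.mgrid[:480,:640]
    P=np.stack([(u-cx)/f*d,(v-cy)/f*d,d],-1)
    return P@A.T+b
def save(n,im): cv2.imwrite(f"pics/{n}.png",im[...,::-1])
E
python3 - <<'E'
from h import *
s=robot.sense(); print(s)
ims=[]
for n in ("scene","side","wrist"):
    C=cam(n); im,d=robot.get_image(n); ims.append(cv2.resize(im,(400,300))); np.savez(f"{n}.npz",im=im,d=d)
    P=cloud(n,d,C); print(n,C[4])
    for l in ("impeller","drive"):
        for r in robot.regions_of(l,n)[:2]:
            m=r["pixels"]&(d>0); Q=P[m]
            print(l,round(r["score"],2),r["extent"],len(Q),np.percentile(Q,[1,50,99],axis=0).round(3).tolist() if len(Q) else "")
ims.append(np.zeros_like(ims[0]))
save("all",np.vstack([np.hstack(ims[:2]),np.hstack(ims[2:])]))
E
```

```text
{'clock': 0.0, 'joint_pos': array([ 9.80715503e-01,  1.81507120e-01,  1.60796794e+00, -2.34914395e-05,
        1.35376783e+00, -2.06280537e-01]), 'qd': array([-0.00069514, -0.00081024,  0.00145819,  0.00087938, -0.00026439,
       -0.00060469]), 'joint_efforts': array([ 7.05957746e-05, -4.33871806e+01, -3.41855228e+01,  7.03193969e-02,
        3.86855670e-02, -1.28457577e-04]), 'ee_pos': array([0.21499775, 0.53274362, 0.23784856]), 'eef_rot': array([-5.99052686e-01, -3.08331758e+00,  2.40289222e-03]), 'ft_force': array([ 0.44187262, -0.70822373, -0.18436273]), 'torque': array([-0.01119794,  0.01606478, -0.07347462]), 'gripper_force': 0.0, 'finger_gap': 0.08808745041576507}
scene [-0.22430575 -0.60359054  0.77803096]
impeller 0.69 [188.2, 230.2, 42.1, 27.1] 821 [[0.433, 0.264, 0.011], [0.479, 0.309, 0.017], [0.543, 0.373, 0.065]]
drive 0.62 [283.8, 266.6, 77.2, 59.7] 2826 [[0.406, -0.141, -0.001], [0.464, -0.09, 0.037], [0.556, -0.014, 0.091]]
side [ 0.10875137 -0.82334608  0.67465649]
impeller 0.77 [200.8, 184.3, 48.8, 35.6] 1146 [[0.435, 0.265, 0.002], [0.484, 0.31, 0.02], [0.544, 0.39, 0.067]]
drive 0.83 [248.4, 259.2, 102.6, 73.3] 4517 [[0.407, -0.14, 0.01], [0.473, -0.097, 0.039], [0.555, -0.015, 0.09]]
drive 0.73 [279.1, 184.5, 37.6, 26.7] 801 [[0.622, 0.242, 0.001], [0.668, 0.284, 0.02], [0.717, 0.34, 0.028]]
wrist [0.15109556 0.55953749 0.38474057]
impeller 0.64 [234.2, 409.7, 50.1, 9.6] 344 [[0.19, 0.314, -0.0], [0.44, 0.349, 0.016], [0.461, 0.534, 0.336]]
```

View pics/all.png

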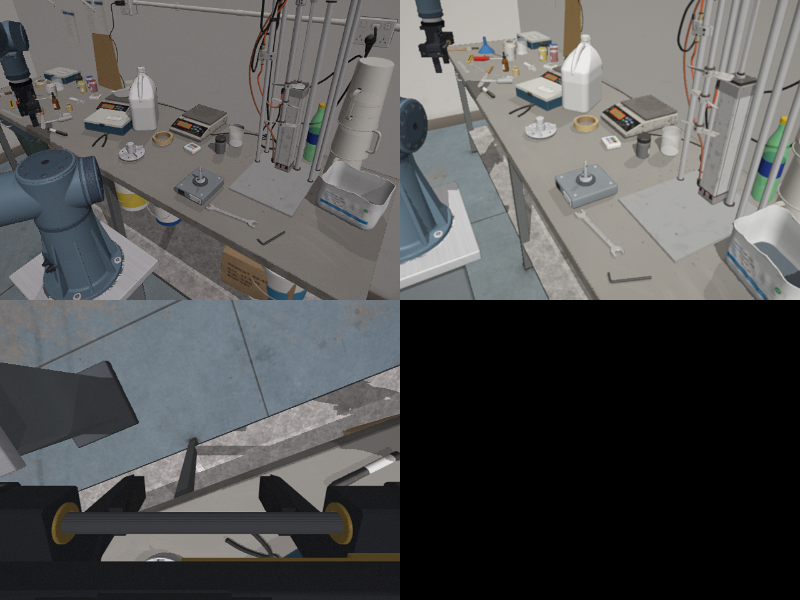

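The scene, side and wrist views show the impeller (side ≈ (540,130)/800 px) and the drive (side ≈ (585,180)/800 px). Next I refine both axes from depth.

Run:
```python
from h import *
from scipy.optimize import least_squares
crops=[]
for n in ("scene","side"):
    z=np.load(n+".npz"); im,d=z["im"],z["d"]; C=cam(n); P=cloud(n,d,C); f,cx,cy,A,b=C
    print(n,"f",round(f))
    near=lambda x,y,r:(np.hypot(P[...,0]-x,P[...,1]-y)<r)&(d>0)
    for nm,x,y,lo,hi in (("griptop",.486,.322,.058,.072),("plate",.486,.322,.010,.021),("shaft",.48,-.08,.065,.115),("flange",.48,-.08,.046,.06)):
        m=near(x,y,.075)&(P[...,2]>lo)&(P[...,2]<hi); Q=P[m]
        if len(Q): print(nm,len(Q),"med",np.median(Q,0).round(4),"mid",((Q.min(0)+Q.max(0))/2).round(4),"rng",np.ptp(Q,axis=0).round(3),"zmax",Q[:,2].max().round(3))
    tall=(P[...,2]>.11)&(d>0)
    for nm,x,y in (("imp",.486,.322),("drv",.48,-.08)):
        Q=P[tall&near(x,y,.35)]
        if len(Q):
            D=np.hypot(Q[:,0]-x,Q[:,1]-y);k=np.argsort(D)[:400:80];print(nm,"tall near",Q[k].round(2).tolist())
    for (x,y,z0) in ((.486,.322,.04),(.48,-.08,.07)):
        c=A.T@(np.array([x,y,z0])-b); u,v=int(f*c[0]/c[2]+cx),int(f*c[1]/c[2]+cy)
        crops.append(cv2.resize(im[v-30:v+30,u-40:u+40],(400,300),interpolation=cv2.INTER_CUBIC)); print("crop origin",u-40,v-30)
save("crops",np.vstack([np.hstack(crops[:2]),np.hstack(crops[2:])]))
s=robot.sense();print(R.from_rotvec(s["eef_rot"]).as_matrix().round(3),np.array(robot.calibration("wrist")["tool_from_camera"]).round(3), cam("wrist")[:3])
```

```text
scene f 473
griptop 60 med [0.4898 0.318  0.0629] mid [0.4919 0.3223 0.0623] rng [0.029 0.033 0.007] zmax 0.066
plate 546 med [0.4776 0.3054 0.0154] mid [0.4903 0.3207 0.0156] rng [0.121 0.121 0.011] zmax 0.021
shaft 73 med [ 0.4802 -0.0782  0.0868] mid [ 0.4816 -0.0751  0.0864] rng [0.013 0.015 0.042] zmax 0.107
flange 124 med [ 0.4778 -0.0793  0.0499] mid [ 0.4774 -0.0731  0.0521] rng [0.047 0.041 0.012] zmax 0.058
imp tall near [[0.66, 0.45, 0.13], [0.68, 0.42, 0.11], [0.67, 0.44, 0.11], [0.68, 0.43, 0.12], [0.68, 0.43, 0.12]]
drv tall near [[0.71, -0.14, 0.47], [0.72, -0.14, 0.49], [0.67, -0.24, 0.41], [0.73, -0.15, 0.53], [0.7, -0.25, 0.34]]
crop origin 167 206
crop origin 280 251
side f 559
griptop 94 med [0.4906 0.318  0.0653] mid [0.4908 0.3229 0.0635] rng [0.03  0.034 0.01 ] zmax 0.069
plate 648 med [0.4808 0.3009 0.0182] mid [0.4901 0.3226 0.0158] rng [0.115 0.129 0.01 ] zmax 0.021
shaft 137 med [ 0.4815 -0.0773  0.0875] mid [ 0.4836 -0.0767  0.0877] rng [0.013 0.013 0.045] zmax 0.11
flange 298 med [ 0.4785 -0.0799  0.0505] mid [ 0.4831 -0.0744  0.0528] rng [0.058 0.058 0.014] zmax 0.06
imp tall near [[0.66, 0.45, 0.11], [0.65, 0.47, 0.18], [0.68, 0.44, 0.17], [0.67, 0.46, 0.16], [0.66, 0.47, 0.14]]
drv tall near [[0.48, -0.07, 0.11], [0.72, -0.14, 0.49], [0.72, -0.14, 0.5], [0.72, -0.14, 0.49], [0.73, -0.14, 0.52]]
crop origin 182 168
crop origin 256 247
[[-0.927  0.374 -0.   ]
 [ 0.374  0.927 -0.   ]
 [ 0.    -0.    -1.   ]] [[ 0.001 -0.962 -0.274  0.069]
 [ 1.     0.001 -0.001  0.   ]
 [ 0.001 -0.274  0.962 -0.146]
 [ 0.     0.     0.     1.   ]] (np.float64(330.6770215597125), 323.0643210638761, 241.55290111251446)
```

View pics/crops.png

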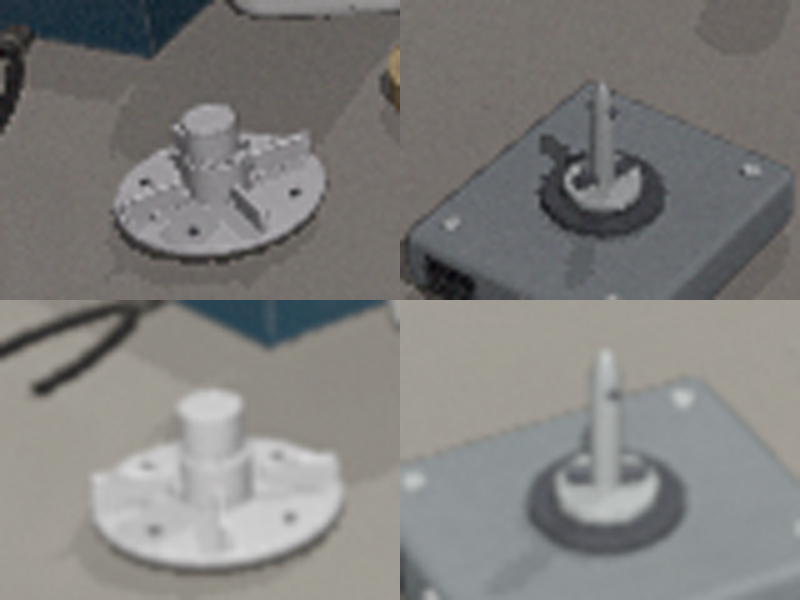

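The crops show the impeller grip near (210,120) and the spindle shaft with the pin behind it near (605,440). Axes: impeller ≈ (0.491, 0.3225), spindle ≈ (0.484, −0.0745). Sizes and heights match those given. Moving above the impeller.

```bash
python3 -m creep '[{"dr":[0,0,-1.4],"delta_pos":[-1.3,-0.35,0.2],"gripper":1},{"dr":[0,0,-2.8],"delta_pos":[-2.6,-0.7,0.4],"gripper":1},{"dr":[0,0,-4.2],"delta_pos":[-3.9,-1.05,0.8],"gripper":1},{"dr":[0,0,-5.6],"delta_pos":[-5.2,-1.4,1.2],"gripper":1},{"dr":[0,0,-7],"delta_pos":[-6.5,-1.8,1.6],"gripper":1},{"dr":[0,0,-8.4],"delta_pos":[-7.8,-2.15,2],"gripper":1},{"dr":[0,0,-9],"delta_pos":[-9.1,-2.5,2.5],"gripper":1},{"dr":[0,0,-9],"delta_pos":[-10.3,-2.85,3],"gripper":1},{"dr":[0,0,-9],"delta_pos":[-11.15,-3.06,3.4],"gripper":1},{"dr":[0,0,-9],"delta_pos":[-11.15,-3.06,3.4],"gripper":1}]'
python3 - <<'E'
from h import *
s=robot.sense(); C=cam("wrist"); im,d=robot.get_image("wrist"); P=cloud("wrist",d,C); save("w1",im)
print(R.from_rotvec(s["eef_rot"]).as_matrix().round(3),s["joint_pos"].round(3))
near=(np.hypot(P[...,0]-.491,P[...,1]-.3225)<.075)&(d>0)
for lo,hi in ((.057,.07),(.036,.045),(.011,.021)):
    Q=P[near&(P[...,2]>lo)&(P[...,2]<hi)]
    if len(Q): print(lo,len(Q),np.median(Q,0).round(4),((Q.min(0)+Q.max(0))/2).round(4),np.ptp(Q,axis=0).round(3))
E
```

```text
clock: 1.28
ee_pos: [0.4943, 0.3184, 0.1341]
eef_rot: [0.619, -3.078, 0.003]
ft_force: [-1.2, 0.4, -0.0]
finger_gap: 0.088
gripper_force: 0.0
[[-0.922 -0.387 -0.001]
 [-0.387  0.922 -0.002]
 [ 0.002 -0.002 -1.   ]] [ 0.371  0.323  1.658 -0.002  1.163 -1.596]
0.057 1449 [0.4915 0.3228 0.0642] [0.4924 0.3232 0.0617] [0.03  0.029 0.009]
0.036 330 [0.4809 0.3164 0.0399] [0.4895 0.323  0.0404] [0.029 0.034 0.008]
0.011 12426 [0.4839 0.3186 0.0163] [0.4923 0.3233 0.017 ] [0.119 0.119 0.008]
```

View pics/w1.png

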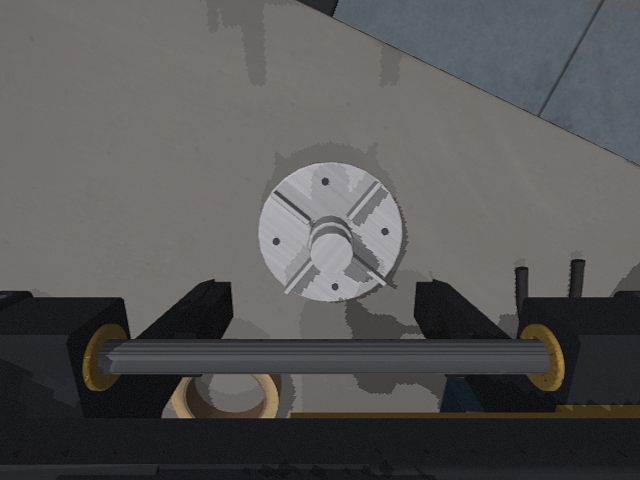

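The wrist view shows the impeller grip at (332,247), between the fingers and ahead of them, clear of everything. Its centre is (0.4917, 0.323). Descending.

```bash
python3 -m creep '[{"dr":[0,0,0],"delta_pos":[0,0,0.8],"gripper":1},{"dr":[0,0,0],"delta_pos":[0,0,1.6],"gripper":1},{"dr":[0,0,0],"delta_pos":[0,0,2.3],"gripper":1},{"dr":[0,0,0],"delta_pos":[0,0,2.8],"gripper":1},{"dr":[0,0,0],"delta_pos":[0,0,3],"gripper":1},{"dr":[0,0,0],"delta_pos":[0,0,3],"gripper":1}]'
```

```text
clock: 1.83
ee_pos: [0.4894, 0.3232, 0.0456]
eef_rot: [0.628, -3.075, 0.0]
ft_force: [-0.2, -0.1, 0.3]
finger_gap: 0.0886
gripper_force: 0.0
```

```bash
python3 -m creep '[{"dr":[0,0,0],"delta_pos":[-0.07,-0.03,0.07],"gripper":1},{"dr":[0,0,0],"delta_pos":[-0.07,-0.03,0.07],"gripper":0.2},{"dr":[0,0,0],"delta_pos":[-0.07,-0.03,0.07],"gripper":0.2},{"dr":[0,0,0],"delta_pos":[-0.07,-0.03,0.07],"gripper":0.2},{"dr":[0,0,0],"delta_pos":[-0.07,-0.03,0.07],"gripper":0.2},{"dr":[0,0,0],"delta_pos":[-0.07,-0.03,0.07],"gripper":0.2},{"dr":[0,0,0],"delta_pos":[-0.07,-0.03,0.07],"gripper":0.2},{"dr":[0,0,0],"delta_pos":[-0.07,-0.03,0.07],"gripper":0.2}]' 40
```

```text
clock: 2.5
ee_pos: [0.4934, 0.3228, 0.0447]
eef_rot: [-0.626, 3.078, 0.0]
ft_force: [0.5, -0.2, 0.6]
finger_gap: 0.0441
gripper_force: 0.0
```

```bash
python3 -m creep '[{"dr":[0,0,0],"delta_pos":[0,0,0],"gripper":0.2},{"dr":[0,0,0],"delta_pos":[0,0,0],"gripper":0.2},{"dr":[0,0,0],"delta_pos":[0,0,0],"gripper":0.2},{"dr":[0,0,0],"delta_pos":[0,0,0],"gripper":0.2},{"dr":[0,0,0],"delta_pos":[0,0,0],"gripper":0.2}]'
python3 -c "
from h import *
s=robot.sense();print(s['ee_pos'],s['joint_pos'].round(3),R.from_rotvec(s['eef_rot']).as_matrix().round(4))"
```

```text
clock: 2.92
ee_pos: [0.4933, 0.3228, 0.0446]
eef_rot: [0.627, -3.078, 0.0]
ft_force: [-0.3, -0.8, 0.4]
finger_gap: 0.0284
gripper_force: 40.0
[0.49331657 0.32280634 0.0445536 ] [ 0.378  0.454  1.691  0.     0.997 -1.594] [[-9.205e-01 -3.909e-01 -1.000e-04]
 [-3.909e-01  9.205e-01 -0.000e+00]
 [ 1.000e-04  0.000e+00 -1.000e+00]]
```

Gripped at 40 N. Lift and carry to the spindle.

```bash
python3 -m creep '[{"dr":[0,0,0],"delta_pos":[0,0,-0.7],"gripper":0.2},{"dr":[0,0,0],"delta_pos":[0,0,-1.7],"gripper":0.2},{"dr":[0,0,0],"delta_pos":[0,0,-2.8],"gripper":0.2},{"dr":[0,0,0],"delta_pos":[0.1,-0.3,-3.8],"gripper":0.2},{"dr":[0,0,0],"delta_pos":[0.35,-0.8,-4.3],"gripper":0.2},{"dr":[0,0,0],"delta_pos":[0.75,-1.65,-4.5],"gripper":0.2},{"dr":[0,0,0],"delta_pos":[1.2,-2.65,-4.5],"gripper":0.2},{"dr":[0,0,0],"delta_pos":[1.7,-3.75,-4.5],"gripper":0.2},{"dr":[0,0,0],"delta_pos":[2.2,-4.85,-4.5],"gripper":0.2},{"dr":[0,0,0],"delta_pos":[2.7,-5.95,-4.5],"gripper":0.2}]' 60
python3 -m creep '[{"dr":[0,0,-1],"delta_pos":[0.5,-1.1,0],"gripper":0.2},{"dr":[0,0,-2],"delta_pos":[1,-2.2,0],"gripper":0.2},{"dr":[0,0,-3],"delta_pos":[1.5,-3.3,0],"gripper":0.2},{"dr":[0,0,-4],"delta_pos":[2,-4.3,0],"gripper":0.2},{"dr":[0,0,-5],"delta_pos":[2.4,-5.2,0],"gripper":0.2},{"dr":[0,0,-6],"delta_pos":[2.6,-5.8,0],"gripper":0.2},{"dr":[0,0,-6],"delta_pos":[2.77,-6.1,0],"gripper":0.2},{"dr":[0,0,-6],"delta_pos":[2.77,-6.1,0],"gripper":0.2},{"dr":[0,0,-6],"delta_pos":[2.77,-6.1,0],"gripper":0.2},{"dr":[0,0,-6],"delta_pos":[2.77,-6.1,0],"gripper":0.2}]'
python3 - <<'E'
from h import *
s=robot.sense();print(s['ee_pos'],s['joint_pos'].round(3),s["ft_force"],R.from_rotvec(s['eef_rot']).as_matrix().round(4).tolist())
crops=[]
for n in ("scene","side"):
    C=cam(n); im,d=robot.get_image(n); P=cloud(n,d,C); f,cx,cy,A,b=C
    z=np.load(n+".npz")["d"]; P0=cloud(n,z,C)
    near=(np.hypot(P[...,0]-.484,P[...,1]+.0745)<.09)&(d>0)
    zb=s["ee_pos"][2]-.0446; print(n,"bottom",zb)
    for nm,lo,hi in (("plate",zb+.006,zb+.02),):
        Q=P[near&(P[...,2]>lo)&(P[...,2]<hi)]
        if len(Q): print(nm,len(Q),((Q.min(0)+Q.max(0))/2).round(4),np.ptp(Q,axis=0).round(3))
    c=A.T@(np.array([.484,-.0745,.12])-b); u,v=int(f*c[0]/c[2]+cx),int(f*c[1]/c[2]+cy)
    crops.append(cv2.resize(im[v-60:v+60,u-40:u+40],(400,600),interpolation=cv2.INTER_CUBIC)); print(u-40,v-60)
save("over",np.hstack(crops))
E
```

```text
clock: 3.75
ee_pos: [0.4879, 0.1255, 0.1794]
eef_rot: [0.628, -3.078, 0.0]
ft_force: [0.1, -0.5, -2.1]
finger_gap: 0.0283
gripper_force: 60.0
clock: 4.58
ee_pos: [0.4834, -0.0729, 0.1794]
eef_rot: [1.401, -2.812, -0.002]
ft_force: [0.8, -0.1, -1.4]
finger_gap: 0.0284
gripper_force: 60.0
[ 0.48336954 -0.07286714  0.17935017] [-3.930e-01  5.200e-02  1.877e+00  1.000e-03  1.214e+00 -2.889e+00] [ 0.82450393 -0.10636562 -1.36888265] [[-0.6024, -0.7982, -0.0006], [-0.7982, 0.6024, 0.0008], [-0.0003, 0.0009, -1.0]]
scene bottom 0.1347501664342488
plate 863 [ 0.4803 -0.0752  0.149 ] [0.119 0.12  0.011]
279 202
side bottom 0.1347501664342488
plate 1242 [ 0.481  -0.075   0.1499] [0.12 0.12 0.01]
257 192
```

View pics/over.png

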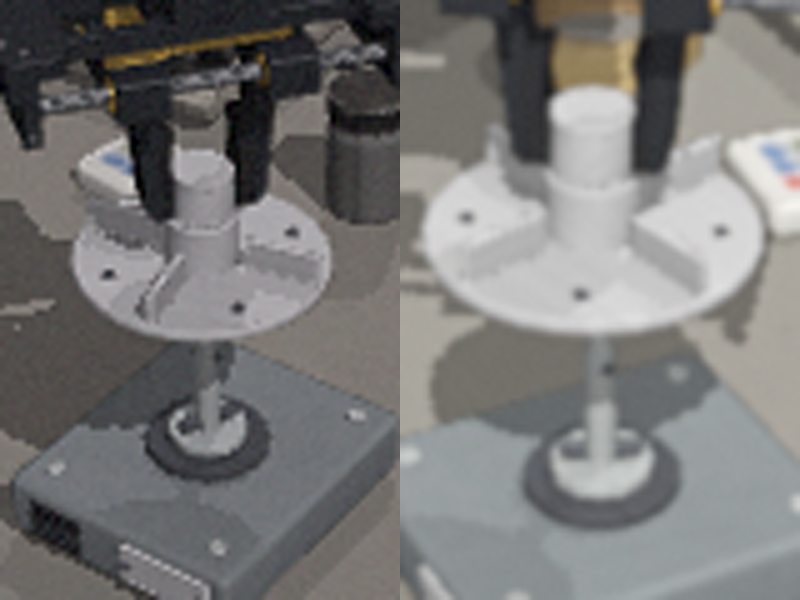

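The crops show the impeller level and held, with its plate centred near (202,235) and (594,235), and the shaft below at x ≈ 210 and 602. It is slightly off, so I compute the correction by matching projections in both views.

Run:
```python
from h import *
from scipy.optimize import least_squares
s=robot.sense(); zb=s["ee_pos"][2]-.0446
obs=[]
a=np.linspace(0,2*np.pi,181)
def proj(C,X):
    f,cx,cy,A,b=C; c=(X-b)@A; return np.stack([f*c[:,0]/c[:,2]+cx,f*c[:,1]/c[:,2]+cy],1)
for n in ("scene","side"):
    C=cam(n); im,d=robot.get_image(n); P=cloud(n,d,C)
    z0=np.load(n+".npz"); P0=cloud(n,z0["d"],C)
    near=lambda P,r:np.hypot(P[...,0]-.483,P[...,1]+.0748)<r
    ms=near(P0,.02)&(P0[...,2]>.065)&(P0[...,2]<.095)
    mp=near(P,.075)&(P[...,2]>zb+.004)&(P[...,2]<zb+.035)&(d>0)
    mp=cv2.morphologyEx(mp.astype(np.uint8),cv2.MORPH_OPEN,np.ones((3,3)))>0
    v,u=np.nonzero(ms); rows=[(u[v==r].mean(),r) for r in np.unique(v)]
    v2,u2=np.nonzero(mp); box=(u2.min()-.5,u2.max()+.5,v2.max()+.5); obs.append((C,np.array(rows),box)); print(n,box,[ (round(x,1),r) for x,r in rows])
def fs(p):
    r=[]
    for C,rows,_ in obs:
        q=proj(C,np.c_[np.full(30,p[0]),np.full(30,p[1]),np.linspace(.05,.115,30)])
        o=np.argsort(q[:,1]); r+=list(np.interp(rows[:,1],q[o,1],q[o,0])-rows[:,0])
    return r
def fp(p):
    r=[]
    for C,_,box in obs:
        qs=[proj(C,np.c_[p[0]+.06*np.cos(a),p[1]+.06*np.sin(a),np.full(181,zb+z)]) for z in (.010,.016)]
        q=np.vstack(qs); r+=[(q[:,0].min()-box[0]),(q[:,0].max()-box[1]),(q[:,1].max()-box[2])]
    return r
for f_ in (fs,fp):
    o=least_squares(f_,[.483,-.075],loss="soft_l1",f_scale=.5,x_scale=.01); print(o.x.round(4),o.fun.round(1).tolist())
```

```text
scene (np.float64(292.5), np.float64(344.5), np.float64(269.5)) [(np.float64(317.0), np.int64(271)), (np.float64(319.8), np.int64(273)), (np.float64(320.0), np.int64(274)), (np.float64(320.0), np.int64(275)), (np.float64(320.0), np.int64(276)), (np.float64(320.0), np.int64(277)), (np.float64(320.0), np.int64(278)), (np.float64(320.0), np.int64(279)), (np.float64(320.0), np.int64(280)), (np.float64(320.0), np.int64(281)), (np.float64(320.5), np.int64(282)), (np.float64(321.0), np.int64(283))]
side (np.float64(261.5), np.float64(329.5), np.float64(258.5)) [(np.float64(300.0), np.int64(264)), (np.float64(297.0), np.int64(265)), (np.float64(296.8), np.int64(266)), (np.float64(297.0), np.int64(267)), (np.float64(297.0), np.int64(268)), (np.float64(297.0), np.int64(269)), (np.float64(297.0), np.int64(270)), (np.float64(297.0), np.int64(271)), (np.float64(297.0), np.int64(272)), (np.float64(297.0), np.int64(273)), (np.float64(297.0), np.int64(274)), (np.float64(297.0), np.int64(275)), (np.float64(297.0), np.int64(276)), (np.float64(296.5), np.int64(277)), (np.float64(297.2), np.int64(278)), (np.float64(296.0), np.int64(279))]
[ 0.4828 -0.0756] [2.9, 0.2, -0.1, -0.0, -0.0, 0.0, 0.0, 0.0, 0.1, 0.1, -0.4, -0.9, -3.1, -0.1, 0.1, -0.1, -0.1, -0.0, -0.0, -0.0, -0.0, 0.0, 0.0, 0.0, 0.0, 0.5, -0.2, 1.1]
[ 0.4834 -0.0712] [-0.5, -0.1, 0.0, 0.1, 0.2, 0.2]
```

```bash
python3 -m creep '[{"dr":[0,0,0],"delta_pos":[0.01,-0.04,0.4],"gripper":0.2},{"dr":[0,0,0],"delta_pos":[0.01,-0.04,0.8],"gripper":0.2},{"dr":[0,0,0],"delta_pos":[0.01,-0.04,1.2],"gripper":0.2},{"dr":[0,0,0],"delta_pos":[0.01,-0.04,1.6],"gripper":0.2},{"dr":[0,0,0],"delta_pos":[0.01,-0.04,1.9],"gripper":0.2},{"dr":[0,0,0],"delta_pos":[0.01,-0.04,2.1],"gripper":0.2},{"dr":[0,0,0],"delta_pos":[0.01,-0.04,2.1],"gripper":0.2}]'
python3 -m creep '[{"dr":[0,0,0],"delta_pos":[0,0,0.05],"gripper":0.2},{"dr":[0,0,0],"delta_pos":[0,0,0.12],"gripper":0.2},{"dr":[0,0,0],"delta_pos":[0,0,0.2],"gripper":0.2},{"dr":[0,0,0],"delta_pos":[0,0,0.2],"gripper":0.2}]'
```

```text
clock: 5.37
ee_pos: [0.4836, -0.0743, 0.1154]
eef_rot: [1.402, -2.81, -0.003]
ft_force: [0.4, 0.3, -2.0]
finger_gap: 0.0282
gripper_force: 60.0
clock: 5.7
ee_pos: [0.4846, -0.075, 0.1107]
eef_rot: [-1.402, 2.811, -0.0]
ft_force: [0.3, 0.1, -2.3]
finger_gap: 0.028
gripper_force: 60.0
```

```bash
python3 -m creep '[{"dr":[0,0,0],"delta_pos":[0,0,0.06],"gripper":0.2},{"dr":[0,0,0],"delta_pos":[0,0,0.12],"gripper":0.2},{"dr":[0,0,0],"delta_pos":[0,0,0.18],"gripper":0.2},{"dr":[0,0,0],"delta_pos":[0,0,0.2],"gripper":0.2},{"dr":[0,0,0],"delta_pos":[0,0,0.2],"gripper":0.2}]'
```

```text
clock: 6.12
ee_pos: [0.4843, -0.075, 0.1044]
eef_rot: [1.402, -2.811, -0.0]
ft_force: [-0.8, 0.9, -2.1]
finger_gap: 0.0284
gripper_force: 60.0
```

```bash
python3 -m creep '[{"dr":[0,0,0],"delta_pos":[0,0,0.03],"gripper":0.2},{"dr":[0,0,0],"delta_pos":[0,0,0.06],"gripper":0.2},{"dr":[0,0,0],"delta_pos":[0,0,0.08],"gripper":0.2},{"dr":[0,0,0],"delta_pos":[0,0,0.08],"gripper":0.2}]'
python3 -m creep '[{"dr":[0,0,0],"delta_pos":[0,0,0.02],"gripper":0.2},{"dr":[0,0,0],"delta_pos":[0,0,0.02],"gripper":0.2}]'
```

```text
clock: 6.45
ee_pos: [0.4845, -0.075, 0.1021]
eef_rot: [-1.402, 2.811, 0.0]
ft_force: [1.5, 0.1, -2.3]
finger_gap: 0.0278
gripper_force: 60.0
clock: 6.62
ee_pos: [0.4845, -0.075, 0.1016]
eef_rot: [-1.402, 2.811, -0.0]
ft_force: [0.8, 0.8, -1.8]
finger_gap: 0.028
gripper_force: 60.0
```

```bash
python3 -m creep '[{"dr":[0,0,0],"delta_pos":[0,0,0.02],"gripper":0.2},{"dr":[0,0,0],"delta_pos":[0,0,0.02],"gripper":0.2}]'
python3 -m creep '[{"dr":[0,0,0],"delta_pos":[0,0,0.02],"gripper":0.2},{"dr":[0,0,0],"delta_pos":[0,0,0.02],"gripper":0.2}]'
```

```text
clock: 6.78
ee_pos: [0.4846, -0.075, 0.1012]
eef_rot: [-1.402, 2.811, -0.0]
ft_force: [-0.3, 1.6, 1.1]
finger_gap: 0.0286
gripper_force: 60.0
clock: 6.95
ee_pos: [0.4847, -0.0751, 0.101]
eef_rot: [-1.402, 2.811, -0.0]
ft_force: [-1.9, 1.7, 5.0]
finger_gap: 0.0285
gripper_force: 60.0
```

Contact on the pin at the expected height. Ease off to about 3 N and turn in 10° steps, watching for the force to drop.

```bash
python3 -m creep '[{"dr":[0,0,0],"delta_pos":[0,0,-0.01],"gripper":0.2},{"dr":[0,0,0],"delta_pos":[0,0,-0.01],"gripper":0.2}]'
for i in 1; do python3 -m creep '[{"dr":[0,0,0.7],"delta_pos":[0,0,0],"gripper":0.2},{"dr":[0,0,1.4],"delta_pos":[0,0,0],"gripper":0.2},{"dr":[0,0,2],"delta_pos":[0,0,0],"gripper":0.2},{"dr":[0,0,2],"delta_pos":[0,0,0],"gripper":0.2}]'; done
python3 -m creep '[{"dr":[0,0,0.7],"delta_pos":[0,0,0],"gripper":0.2},{"dr":[0,0,1.4],"delta_pos":[0,0,0],"gripper":0.2},{"dr":[0,0,2],"delta_pos":[0,0,0],"gripper":0.2},{"dr":[0,0,2],"delta_pos":[0,0,0],"gripper":0.2}]'
```

```text
clock: 7.12
ee_pos: [0.4846, -0.075, 0.1011]
eef_rot: [-1.402, 2.811, -0.0]
ft_force: [-0.5, 1.3, 3.8]
finger_gap: 0.0286
gripper_force: 60.0
clock: 7.45
ee_pos: [0.4846, -0.0751, 0.1009]
eef_rot: [-1.149, 2.924, -0.001]
ft_force: [0.7, 1.7, 3.4]
finger_gap: 0.0283
gripper_force: 60.0
clock: 7.78
ee_pos: [0.4844, -0.0751, 0.1007]
eef_rot: [-0.892, 3.012, -0.0]
ft_force: [1.2, 1.3, 1.5]
finger_gap: 0.028
gripper_force: 60.0
```

```bash
python3 -m creep '[{"dr":[0,0,0.7],"delta_pos":[0,0,0],"gripper":0.2},{"dr":[0,0,1.4],"delta_pos":[0,0,0],"gripper":0.2},{"dr":[0,0,2],"delta_pos":[0,0,0],"gripper":0.2},{"dr":[0,0,2],"delta_pos":[0,0,0],"gripper":0.2}]'
python3 -c "
from plant import robot
s=robot.sense();print(s['torque'],s['joint_pos'].round(3))"
```

```text
clock: 8.12
ee_pos: [0.4842, -0.075, 0.1003]
eef_rot: [0.628, -3.078, -0.0]
ft_force: [0.1, 1.2, -1.8]
finger_gap: 0.0284
gripper_force: 60.0
[ 0.09859115 -0.07072362 -0.02891041] [-0.396  0.171  1.928 -0.     1.042 -2.37 ]
```

The force has gone: a slot has found the pin. Lowering gently to confirm.

```bash
python3 -m creep '[{"dr":[0,0,0],"delta_pos":[0,0,0.02],"gripper":0.2},{"dr":[0,0,0],"delta_pos":[0,0,0.04],"gripper":0.2},{"dr":[0,0,0],"delta_pos":[0,0,0.04],"gripper":0.2}]'
```

```text
clock: 8.37
ee_pos: [0.4844, -0.075, 0.0994]
eef_rot: [0.629, -3.078, -0.0]
ft_force: [-0.0, 1.4, 0.4]
finger_gap: 0.0283
gripper_force: 60.0
```

```bash
python3 -m creep '[{"dr":[0,0,0],"delta_pos":[0,0,0.02],"gripper":0.2},{"dr":[0,0,0],"delta_pos":[0,0,0.03],"gripper":0.2},{"dr":[0,0,0],"delta_pos":[0,0,0.03],"gripper":0.2}]'
python3 -m creep '[{"dr":[0,0,0],"delta_pos":[0,0,0.01],"gripper":0.2},{"dr":[0,0,0],"delta_pos":[0,0,0.02],"gripper":0.2},{"dr":[0,0,0],"delta_pos":[0,0,0.02],"gripper":0.2}]'
```

```text
clock: 8.62
ee_pos: [0.4846, -0.0748, 0.0987]
eef_rot: [-0.627, 3.078, 0.001]
ft_force: [0.5, 2.3, 2.3]
finger_gap: 0.0283
gripper_force: 60.0
clock: 8.87
ee_pos: [0.4846, -0.0747, 0.0981]
eef_rot: [-0.626, 3.078, 0.001]
ft_force: [0.7, 2.9, 2.7]
finger_gap: 0.0282
gripper_force: 60.0
```

```bash
python3 -m creep '[{"dr":[0,0,0],"delta_pos":[0,0,0.02],"gripper":0.2},{"dr":[0,0,0],"delta_pos":[0,0,0.03],"gripper":0.2},{"dr":[0,0,0],"delta_pos":[0,0,0.03],"gripper":0.2}]'
python3 -m creep '[{"dr":[0,0,0],"delta_pos":[0,0,0.02],"gripper":0.2},{"dr":[0,0,0],"delta_pos":[0,0,0.03],"gripper":0.2},{"dr":[0,0,0],"delta_pos":[0,0,0.03],"gripper":0.2}]'
```

```text
clock: 9.12
ee_pos: [0.4848, -0.0744, 0.097]
eef_rot: [-0.626, 3.077, 0.001]
ft_force: [2.4, 6.6, -0.4]
finger_gap: 0.0283
gripper_force: 60.0
clock: 9.37
ee_pos: [0.4845, -0.0744, 0.0957]
eef_rot: [-0.626, 3.078, 0.001]
ft_force: [3.4, 4.8, -3.3]
finger_gap: 0.0282
gripper_force: 60.0
```

```bash
python3 -m creep '[{"dr":[0,0,0],"delta_pos":[0,0,0.02],"gripper":0.2},{"dr":[0,0,0],"delta_pos":[0,0,0.04],"gripper":0.2},{"dr":[0,0,0],"delta_pos":[0,0,0.04],"gripper":0.2}]'
python3 -m creep '[{"dr":[0,0,0],"delta_pos":[0,0,0.02],"gripper":0.2},{"dr":[0,0,0],"delta_pos":[0,0,0.03],"gripper":0.2},{"dr":[0,0,0],"delta_pos":[0,0,0.03],"gripper":0.2}]'
```

```text
clock: 9.62
ee_pos: [0.4844, -0.0746, 0.0946]
eef_rot: [-0.627, 3.078, 0.001]
ft_force: [1.8, 3.8, -1.6]
finger_gap: 0.0284
gripper_force: 60.0
clock: 9.87
ee_pos: [0.4847, -0.0746, 0.0945]
eef_rot: [-0.626, 3.078, 0.001]
ft_force: [-0.0, 6.3, 6.6]
finger_gap: 0.0286
gripper_force: 60.0
```

Home: 7 mm below the pin contact height and stiff. One short confirming press, then back to the neutral height, open and regrip softly.

```bash
python3 -m creep '[{"dr":[0,0,0],"delta_pos":[0,0,0.02],"gripper":0.2},{"dr":[0,0,0],"delta_pos":[0,0,0.03],"gripper":0.2},{"dr":[0,0,0],"delta_pos":[0,0,0.03],"gripper":0.2}]'
python3 -m creep '[{"dr":[0,0,0],"delta_pos":[0,0,-0.05],"gripper":0.2},{"dr":[0,0,0],"delta_pos":[0,0,-0.05],"gripper":0.45},{"dr":[0,0,0],"delta_pos":[0,0,-0.05],"gripper":0.45},{"dr":[0,0,0],"delta_pos":[0,0,-0.05],"gripper":0.45},{"dr":[0,0,0],"delta_pos":[0,0,-0.05],"gripper":0.45},{"dr":[0,0,0],"delta_pos":[0,0,-0.05],"gripper":0.45}]'
python3 - <<'E'
from h import *
s=robot.sense(); print(s["torque"],s["joint_pos"].round(3))
crops=[]
for n in ("scene","side"):
    C=cam(n); im,d=robot.get_image(n); P=cloud(n,d,C); f,cx,cy,A,b=C
    near=(np.hypot(P[...,0]-.484,P[...,1]+.0748)<.07)&(d>0)
    Q=P[near&(P[...,2]>.055)&(P[...,2]<.075)]
    print(n,len(Q),np.median(Q,0).round(4),((Q.min(0)+Q.max(0))/2).round(4),np.ptp(Q,axis=0).round(3))
    c=A.T@(np.array([.484,-.0745,.1])-b); u,v=int(f*c[0]/c[2]+cx),int(f*c[1]/c[2]+cy)
    crops.append(cv2.resize(im[v-45:v+45,u-40:u+40],(400,450),interpolation=cv2.INTER_CUBIC))
save("home",np.hstack(crops))
E
```

```text
clock: 10.12
ee_pos: [0.485, -0.0746, 0.0944]
eef_rot: [-0.626, 3.077, 0.001]
ft_force: [-1.2, 8.3, 13.1]
finger_gap: 0.0284
gripper_force: 60.1
clock: 10.62
ee_pos: [0.4843, -0.0754, 0.0946]
eef_rot: [0.626, -3.078, 0.001]
ft_force: [0.1, -0.6, 0.2]
finger_gap: 0.04
gripper_force: 0.0
[ 0.09501621 -0.00361474  0.01442077] [-3.970e-01  1.810e-01  1.931e+00 -1.000e-03  1.030e+00 -2.369e+00]
scene 929 [ 0.466  -0.0909  0.0656] [ 0.4803 -0.0755  0.0666] [0.117 0.122 0.017]
side 1422 [ 0.4693 -0.0929  0.0677] [ 0.4822 -0.0751  0.0676] [0.119 0.12  0.015]
```

View pics/home.png

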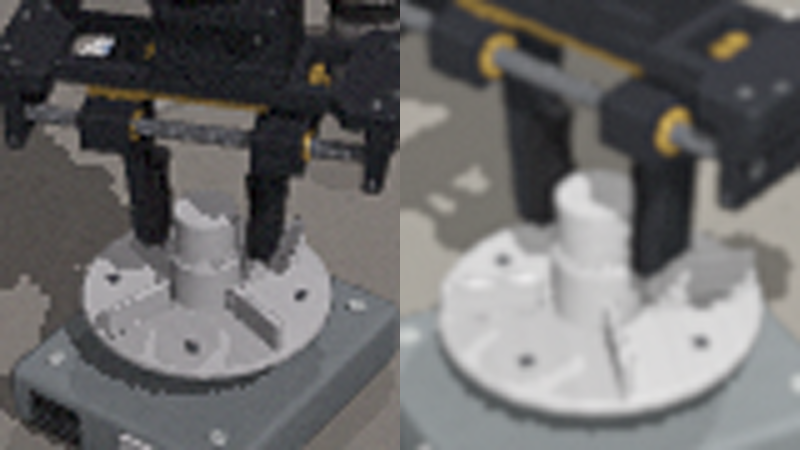

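The impeller sits level on the drive, grip near (205,240) and (595,210), with open fingers either side. Plate top is at 66–67 mm, which matches home (66). Now a soft regrip for the turn.

```bash
python3 -m creep '[{"dr":[0,0,0],"delta_pos":[0,0.03,-0.02],"gripper":0.2},{"dr":[0,0,0],"delta_pos":[0,0.03,-0.02],"gripper":0.2},{"dr":[0,0,0],"delta_pos":[0,0.03,-0.02],"gripper":0.2},{"dr":[0,0,0],"delta_pos":[0,0.03,-0.02],"gripper":0.2},{"dr":[0,0,0],"delta_pos":[0,0.03,-0.02],"gripper":0.2},{"dr":[0,0,0],"delta_pos":[0,0.03,-0.02],"gripper":0.2}]' 15
python3 -m creep '[{"dr":[0,0,0.5],"delta_pos":[0,0,0],"gripper":0.2},{"dr":[0,0,1.2],"delta_pos":[0,0,0],"gripper":0.2},{"dr":[0,0,2],"delta_pos":[0,0,0],"gripper":0.2},{"dr":[0,0,3],"delta_pos":[0,0,0],"gripper":0.2},{"dr":[0,0,4],"delta_pos":[0,0,0],"gripper":0.2},{"dr":[0,0,5],"delta_pos":[0,0,0],"gripper":0.2},{"dr":[0,0,6],"delta_pos":[0,0,0],"gripper":0.2}]'
```

```text
clock: 11.22
ee_pos: [0.484, -0.0741, 0.0953]
eef_rot: [0.627, -3.078, -0.0]
ft_force: [-0.6, 0.5, 1.3]
finger_gap: 0.029
gripper_force: 15.0
clock: 11.8
ee_pos: [0.4843, -0.0744, 0.0954]
eef_rot: [0.198, 3.135, -0.001]
ft_force: [-0.1, 0.6, -0.3]
finger_gap: 0.029
gripper_force: 15.0
```

```bash
python3 -m creep '[{"dr":[0,0,0.8],"delta_pos":[0,0,0],"gripper":0.2},{"dr":[0,0,1.6],"delta_pos":[0,0,0],"gripper":0.2},{"dr":[0,0,2.4],"delta_pos":[0,0,0],"gripper":0.2},{"dr":[0,0,3.2],"delta_pos":[0,0,0],"gripper":0.2},{"dr":[0,0,4],"delta_pos":[0,0,0],"gripper":0.2},{"dr":[0,0,4.8],"delta_pos":[0,0,0],"gripper":0.2},{"dr":[0,0,5.6],"delta_pos":[0,0,0],"gripper":0.2},{"dr":[0,0,6.4],"delta_pos":[0,0,0],"gripper":0.2},{"dr":[0,0,7.2],"delta_pos":[0,0,0],"gripper":0.2},{"dr":[0,0,8],"delta_pos":[0,0,0],"gripper":0.2}]'
python3 -m creep '[{"dr":[0,0,0.8],"delta_pos":[0,0,0],"gripper":0.2},{"dr":[0,0,1.6],"delta_pos":[0,0,0],"gripper":0.2},{"dr":[0,0,2.4],"delta_pos":[0,0,0],"gripper":0.2},{"dr":[0,0,3.2],"delta_pos":[0,0,0],"gripper":0.2},{"dr":[0,0,4],"delta_pos":[0,0,0],"gripper":0.2},{"dr":[0,0,4.8],"delta_pos":[0,0,0],"gripper":0.2},{"dr":[0,0,5.6],"delta_pos":[0,0,0],"gripper":0.2},{"dr":[0,0,6.4],"delta_pos":[0,0,0],"gripper":0.2},{"dr":[0,0,7.2],"delta_pos":[0,0,0],"gripper":0.2},{"dr":[0,0,8],"delta_pos":[0,0,0],"gripper":0.2}]'
python3 - <<'E'
from h import *
s=robot.sense(); print(s["torque"],s["joint_pos"].round(3))
crops=[]
for n in ("scene","side"):
    C=cam(n); im,d=robot.get_image(n); f,cx,cy,A,b=C
    c=A.T@(np.array([.484,-.0745,.1])-b); u,v=int(f*c[0]/c[2]+cx),int(f*c[1]/c[2]+cy)
    crops.append(cv2.resize(im[v-45:v+45,u-40:u+40],(400,450),interpolation=cv2.INTER_CUBIC))
save("turn1",np.hstack(crops))
E
```

```text
clock: 12.63
ee_pos: [0.4842, -0.0743, 0.0953]
eef_rot: [1.257, 2.879, -0.0]
ft_force: [0.2, -0.6, 0.2]
finger_gap: 0.0291
gripper_force: 15.0
clock: 13.47
ee_pos: [0.4841, -0.0743, 0.0954]
eef_rot: [2.166, 2.275, -0.0]
ft_force: [-1.1, -0.3, 0.3]
finger_gap: 0.0292
gripper_force: 15.0
[0.0146903  0.12870789 0.05565436] [-0.395  0.179  1.932 -0.     1.031 -0.444]
```

View pics/turn1.png

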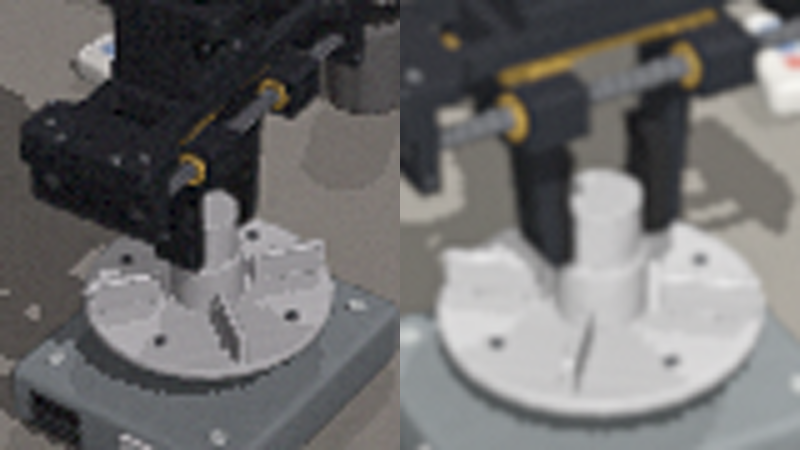

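The vanes have turned with the gripper: the front vane in the side view went from x ≈ 615 to 580, as expected for 110° clockwise. It stays level and forces are under 1 N. Continuing.

```bash
python3 -m creep '[{"dr":[0,0,0.8],"delta_pos":[0,0,0],"gripper":0.2},{"dr":[0,0,1.6],"delta_pos":[0,0,0],"gripper":0.2},{"dr":[0,0,2.4],"delta_pos":[0,0,0],"gripper":0.2},{"dr":[0,0,3.2],"delta_pos":[0,0,0],"gripper":0.2},{"dr":[0,0,4],"delta_pos":[0,0,0],"gripper":0.2},{"dr":[0,0,4.8],"delta_pos":[0,0,0],"gripper":0.2},{"dr":[0,0,5.6],"delta_pos":[0,0,0],"gripper":0.2},{"dr":[0,0,6.4],"delta_pos":[0,0,0],"gripper":0.2},{"dr":[0,0,7.2],"delta_pos":[0,0,0],"gripper":0.2},{"dr":[0,0,8],"delta_pos":[0,0,0],"gripper":0.2}]'
python3 -m creep '[{"dr":[0,0,0.8],"delta_pos":[0,0,0],"gripper":0.2},{"dr":[0,0,1.6],"delta_pos":[0,0,0],"gripper":0.2},{"dr":[0,0,2.4],"delta_pos":[0,0,0],"gripper":0.2},{"dr":[0,0,3.2],"delta_pos":[0,0,0],"gripper":0.2},{"dr":[0,0,4],"delta_pos":[0,0,0],"gripper":0.2},{"dr":[0,0,4.8],"delta_pos":[0,0,0],"gripper":0.2},{"dr":[0,0,5.6],"delta_pos":[0,0,0],"gripper":0.2},{"dr":[0,0,6.4],"delta_pos":[0,0,0],"gripper":0.2},{"dr":[0,0,7.2],"delta_pos":[0,0,0],"gripper":0.2},{"dr":[0,0,8],"delta_pos":[0,0,0],"gripper":0.2}]'
```

```text
clock: 14.4
ee_pos: [0.484, -0.0741, 0.0953]
eef_rot: [-2.812, -1.401, 0.0]
ft_force: [-0.9, 1.2, 0.8]
finger_gap: 0.0295
gripper_force: 15.0
clock: 15.23
ee_pos: [0.4841, -0.074, 0.0953]
eef_rot: [-3.121, -0.355, -0.0]
ft_force: [-0.1, 1.5, 0.3]
finger_gap: 0.0291
gripper_force: 15.0
```

```bash
python3 -m creep '[{"dr":[0,0,0.8],"delta_pos":[0,0,0],"gripper":0.2},{"dr":[0,0,1.6],"delta_pos":[0,0,0],"gripper":0.2},{"dr":[0,0,2.4],"delta_pos":[0,0,0],"gripper":0.2},{"dr":[0,0,3.2],"delta_pos":[0,0,0],"gripper":0.2},{"dr":[0,0,4],"delta_pos":[0,0,0],"gripper":0.2},{"dr":[0,0,4.8],"delta_pos":[0,0,0],"gripper":0.2},{"dr":[0,0,5.6],"delta_pos":[0,0,0],"gripper":0.2},{"dr":[0,0,6.4],"delta_pos":[0,0,0],"gripper":0.2},{"dr":[0,0,7.2],"delta_pos":[0,0,0],"gripper":0.2},{"dr":[0,0,8],"delta_pos":[0,0,0],"gripper":0.2}]'
python3 -m creep '[{"dr":[0,0,0.8],"delta_pos":[0,0,0],"gripper":0.2},{"dr":[0,0,1.6],"delta_pos":[0,0,0],"gripper":0.2},{"dr":[0,0,2.4],"delta_pos":[0,0,0],"gripper":0.2},{"dr":[0,0,3.2],"delta_pos":[0,0,0],"gripper":0.2},{"dr":[0,0,4],"delta_pos":[0,0,0],"gripper":0.2},{"dr":[0,0,4.8],"delta_pos":[0,0,0],"gripper":0.2},{"dr":[0,0,5.6],"delta_pos":[0,0,0],"gripper":0.2},{"dr":[0,0,6.4],"delta_pos":[0,0,0],"gripper":0.2},{"dr":[0,0,7.2],"delta_pos":[0,0,0],"gripper":0.2},{"dr":[0,0,8],"delta_pos":[0,0,0],"gripper":0.2}]'
python3 -c "
from plant import robot
s=robot.sense();print(s['torque'],s['joint_pos'].round(3))"
```

```text
clock: 16.07
ee_pos: [0.4842, -0.074, 0.0953]
eef_rot: [-3.054, 0.734, -0.001]
ft_force: [0.8, 1.5, -0.6]
finger_gap: 0.029
gripper_force: 15.0
clock: 16.9
ee_pos: [0.4844, -0.0741, 0.0954]
eef_rot: [-2.619, 1.735, -0.001]
ft_force: [1.5, 2.0, -1.0]
finger_gap: 0.0294
gripper_force: 15.0
[ 0.25560636 -0.1283994   0.03480193] [-0.395  0.179  1.932  0.     1.03   2.346]
```

270° turned with no resistance. Release, go back 140° with the fingers open, and regrip for the rest.

```bash
python3 -m creep '[{"dr":[0,0,0],"delta_pos":[0,0,0],"gripper":0.2},{"dr":[0,0,0],"delta_pos":[0,0,0],"gripper":0.5},{"dr":[0,0,0],"delta_pos":[0,0,0],"gripper":0.5},{"dr":[0,0,0],"delta_pos":[0,0,0],"gripper":0.5},{"dr":[0,0,0],"delta_pos":[0,0,0],"gripper":0.5}]'
python3 -m creep '[{"dr":[0,0,-1.3],"delta_pos":[0,0,0],"gripper":0.5},{"dr":[0,0,-2.6],"delta_pos":[0,0,0],"gripper":0.5},{"dr":[0,0,-4],"delta_pos":[0,0,0],"gripper":0.5},{"dr":[0,0,-5.4],"delta_pos":[0,0,0],"gripper":0.5},{"dr":[0,0,-6.8],"delta_pos":[0,0,0],"gripper":0.5},{"dr":[0,0,-8.2],"delta_pos":[0,0,0],"gripper":0.5},{"dr":[0,0,-9.6],"delta_pos":[0,0,0],"gripper":0.5},{"dr":[0,0,-11],"delta_pos":[0,0,0],"gripper":0.5},{"dr":[0,0,-12.4],"delta_pos":[0,0,0],"gripper":0.5},{"dr":[0,0,-14],"delta_pos":[0,0,0],"gripper":0.5}]'
python3 -m creep '[{"dr":[0,0,-1.3],"delta_pos":[0,0,0],"gripper":0.5},{"dr":[0,0,-2.6],"delta_pos":[0,0,0],"gripper":0.5},{"dr":[0,0,-4],"delta_pos":[0,0,0],"gripper":0.5},{"dr":[0,0,-5.4],"delta_pos":[0,0,0],"gripper":0.5},{"dr":[0,0,-6.8],"delta_pos":[0,0,0],"gripper":0.5},{"dr":[0,0,-8.2],"delta_pos":[0,0,0],"gripper":0.5},{"dr":[0,0,-9.6],"delta_pos":[0,0,0],"gripper":0.5},{"dr":[0,0,-11],"delta_pos":[0,0,0],"gripper":0.5},{"dr":[0,0,-12.4],"delta_pos":[0,0,0],"gripper":0.5},{"dr":[0,0,-14],"delta_pos":[0,0,0],"gripper":0.5}]'
python3 -m creep '[{"dr":[0,0,0],"delta_pos":[0,0,0],"gripper":0.5},{"dr":[0,0,0],"delta_pos":[0,0,0],"gripper":0.2},{"dr":[0,0,0],"delta_pos":[0,0,0],"gripper":0.2},{"dr":[0,0,0],"delta_pos":[0,0,0],"gripper":0.2},{"dr":[0,0,0],"delta_pos":[0,0,0],"gripper":0.2},{"dr":[0,0,0],"delta_pos":[0,0,0],"gripper":0.2},{"dr":[0,0,0],"delta_pos":[0,0,0],"gripper":0.2}]' 15
```

```text
clock: 17.32
ee_pos: [0.484, -0.0743, 0.0953]
eef_rot: [2.621, -1.732, -0.0]
ft_force: [0.1, 0.6, 0.2]
finger_gap: 0.0441
gripper_force: 0.0
clock: 18.15
ee_pos: [0.484, -0.0743, 0.0953]
eef_rot: [3.141, 0.07, -0.0]
ft_force: [-0.0, 1.1, 1.0]
finger_gap: 0.044
gripper_force: 0.0
clock: 18.98
ee_pos: [0.484, -0.0743, 0.0953]
eef_rot: [2.546, 1.841, -0.0]
ft_force: [-0.3, -0.2, 0.0]
finger_gap: 0.0439
gripper_force: 0.0
clock: 19.57
ee_pos: [0.4841, -0.0742, 0.0953]
eef_rot: [2.553, 1.831, 0.0]
ft_force: [-0.3, 0.1, 0.2]
finger_gap: 0.029
gripper_force: 15.0
```

```bash
python3 -m creep '[{"dr":[0,0,0.8],"delta_pos":[0,0,0],"gripper":0.2},{"dr":[0,0,1.6],"delta_pos":[0,0,0],"gripper":0.2},{"dr":[0,0,2.4],"delta_pos":[0,0,0],"gripper":0.2},{"dr":[0,0,3.2],"delta_pos":[0,0,0],"gripper":0.2},{"dr":[0,0,4],"delta_pos":[0,0,0],"gripper":0.2},{"dr":[0,0,4.8],"delta_pos":[0,0,0],"gripper":0.2},{"dr":[0,0,5.6],"delta_pos":[0,0,0],"gripper":0.2},{"dr":[0,0,6.4],"delta_pos":[0,0,0],"gripper":0.2},{"dr":[0,0,7.2],"delta_pos":[0,0,0],"gripper":0.2},{"dr":[0,0,8],"delta_pos":[0,0,0],"gripper":0.2}]'
python3 -m creep '[{"dr":[0,0,0.8],"delta_pos":[0,0,0],"gripper":0.2},{"dr":[0,0,1.6],"delta_pos":[0,0,0],"gripper":0.2},{"dr":[0,0,2.4],"delta_pos":[0,0,0],"gripper":0.2},{"dr":[0,0,3.2],"delta_pos":[0,0,0],"gripper":0.2},{"dr":[0,0,4],"delta_pos":[0,0,0],"gripper":0.2},{"dr":[0,0,4.8],"delta_pos":[0,0,0],"gripper":0.2},{"dr":[0,0,5.6],"delta_pos":[0,0,0],"gripper":0.2},{"dr":[0,0,6.4],"delta_pos":[0,0,0],"gripper":0.2},{"dr":[0,0,7.2],"delta_pos":[0,0,0],"gripper":0.2},{"dr":[0,0,8],"delta_pos":[0,0,0],"gripper":0.2}]'
python3 -m creep '[{"dr":[0,0,0.8],"delta_pos":[0,0,0],"gripper":0.2},{"dr":[0,0,1.6],"delta_pos":[0,0,0],"gripper":0.2},{"dr":[0,0,2.4],"delta_pos":[0,0,0],"gripper":0.2},{"dr":[0,0,3.2],"delta_pos":[0,0,0],"gripper":0.2},{"dr":[0,0,4],"delta_pos":[0,0,0],"gripper":0.2},{"dr":[0,0,4.8],"delta_pos":[0,0,0],"gripper":0.2},{"dr":[0,0,5.6],"delta_pos":[0,0,0],"gripper":0.2},{"dr":[0,0,6.4],"delta_pos":[0,0,0],"gripper":0.2},{"dr":[0,0,7.2],"delta_pos":[0,0,0],"gripper":0.2},{"dr":[0,0,8],"delta_pos":[0,0,0],"gripper":0.2}]'
python3 -m creep '[{"dr":[0,0,0.8],"delta_pos":[0,0,0],"gripper":0.2},{"dr":[0,0,1.6],"delta_pos":[0,0,0],"gripper":0.2},{"dr":[0,0,2.4],"delta_pos":[0,0,0],"gripper":0.2},{"dr":[0,0,3],"delta_pos":[0,0,0],"gripper":0.2},{"dr":[0,0,3.4],"delta_pos":[0,0,0],"gripper":0.2},{"dr":[0,0,3.5],"delta_pos":[0,0,0],"gripper":0.2},{"dr":[0,0,3.5],"delta_pos":[0,0,0],"gripper":0.2},{"dr":[0,0,3.5],"delta_pos":[0,0,0],"gripper":0.2},{"dr":[0,0,3.5],"delta_pos":[0,0,0],"gripper":0.2}]'
```

```text
clock: 20.4
ee_pos: [0.484, -0.0742, 0.0953]
eef_rot: [-3.026, -0.843, 0.0]
ft_force: [-0.2, -0.2, -0.5]
finger_gap: 0.0291
gripper_force: 15.0
clock: 21.23
ee_pos: [0.4841, -0.074, 0.0953]
eef_rot: [-3.132, 0.243, 0.0]
ft_force: [-0.4, 0.7, -0.1]
finger_gap: 0.0289
gripper_force: 15.0
clock: 22.07
ee_pos: [0.4841, -0.074, 0.0953]
eef_rot: [-2.86, 1.3, -0.0]
ft_force: [-0.0, 0.9, -0.4]
finger_gap: 0.0286
gripper_force: 15.0
clock: 22.82
ee_pos: [0.4842, -0.0741, 0.0954]
eef_rot: [-2.633, 1.714, -0.0]
ft_force: [0.9, 2.2, -0.4]
finger_gap: 0.0292
gripper_force: 15.0
```

```bash
python3 -m creep '[{"dr":[0,0,0],"delta_pos":[0,0,0],"gripper":0.7},{"dr":[0,0,0],"delta_pos":[0,0,0],"gripper":0.7},{"dr":[0,0,0],"delta_pos":[0,0,0],"gripper":0.7},{"dr":[0,0,0],"delta_pos":[0,0,0],"gripper":0.7},{"dr":[0,0,0],"delta_pos":[0,0,0],"gripper":0.7},{"dr":[0,0,0],"delta_pos":[0,0,0],"gripper":0.7},{"dr":[0,0,0],"delta_pos":[0,0,-0.3],"gripper":0.7},{"dr":[0,0,0],"delta_pos":[0,0,-0.8],"gripper":0.7},{"dr":[0,0,0],"delta_pos":[0,0,-1.5],"gripper":0.7},{"dr":[0,0,0],"delta_pos":[0,0,-2.3],"gripper":0.7}]'
python3 -m creep '[{"dr":[0,0,0],"delta_pos":[0,0,-1],"gripper":0.7},{"dr":[0,0,0],"delta_pos":[0,0,-2],"gripper":0.7},{"dr":[0,0,0],"delta_pos":[0,0,-2.5],"gripper":0.7},{"dr":[0,0,0],"delta_pos":[0,0,-2.5],"gripper":0.7},{"dr":[0,0,0],"delta_pos":[0,0,-2.5],"gripper":0.7}]'
python3 - <<'E'
from h import *
crops=[]
for n in ("scene","side"):
    C=cam(n); im,d=robot.get_image(n); P=cloud(n,d,C); f,cx,cy,A,b=C
    near=(np.hypot(P[...,0]-.484,P[...,1]+.0748)<.07)&(d>0)
    for lo,hi in ((.055,.075),(.105,.13)):
        Q=P[near&(P[...,2]>lo)&(P[...,2]<hi)]
        print(n,len(Q),np.median(Q,0).round(4),((Q.min(0)+Q.max(0))/2).round(4),np.ptp(Q,axis=0).round(3))
    c=A.T@(np.array([.484,-.0745,.1])-b); u,v=int(f*c[0]/c[2]+cx),int(f*c[1]/c[2]+cy)
    crops.append(cv2.resize(im[v-45:v+45,u-40:u+40],(400,450),interpolation=cv2.INTER_CUBIC))
save("end",np.hstack(crops))
E
```

```text
clock: 23.65
ee_pos: [0.4833, -0.0739, 0.1648]
eef_rot: [2.632, -1.715, -0.003]
ft_force: [0.3, -0.6, -1.0]
finger_gap: 0.0615
gripper_force: 0.0
clock: 24.07
ee_pos: [0.4845, -0.0744, 0.2404]
eef_rot: [-2.632, 1.715, -0.004]
ft_force: [0.4, 0.3, -0.9]
finger_gap: 0.062
gripper_force: 0.0
scene 991 [ 0.4669 -0.0879  0.0655] [ 0.482  -0.0764  0.0663] [0.119 0.12  0.017]
scene 106 [ 0.4806 -0.0771  0.1129] [ 0.484  -0.0757  0.1107] [0.031 0.03  0.011]
side 1497 [ 0.471  -0.0914  0.0678] [ 0.4835 -0.0746  0.0679] [0.119 0.12  0.014]
side 199 [ 0.4816 -0.0788  0.1146] [ 0.4828 -0.0745  0.1121] [0.029 0.031 0.014]
```

View pics/end.png

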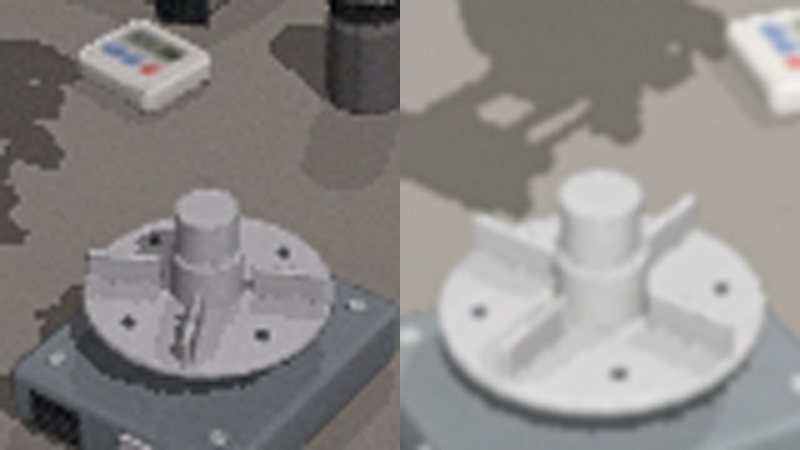

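The side view shows the impeller level at home: grip top at 114 mm and plate top at 66–67 mm. Its vanes are turned about 47° mod 90° from the start of the test ((622,395) → (510,365)), consistent with 407° and no slip. The timer and jar look undisturbed, and the gripper is clear.

```bash
python3 -c "
from plant import robot
print(robot.job_done())"
```

```text
the job is handed in; nothing more can be done
None
```

The impeller is pressed home on the spindle, was turned about 407° clockwise without resistance, and was left still and untouched; the job is handed in, finished at about 24 s of the 67 s limit.

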